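Set the stock tags on the serving line

TASK

The pans of bread rolls on the serving line have just been restocked, but their tags are out of date. With the fingertips, gently push over the hinged tags in front of the pans wherever needed, so that every pan heaped full of rolls has its tag lying with the green face up and the nearly empty pan has its tag with the red face up. Do not pinch the tags, and leave the pans and everything else on the counter where they stand.

Things in the scene. Friction and masses are not known exactly. Their poses are not given: they have to be found in the camera images.
- tag_a (a joint): angle of hinged tag A (rad): 0 = leaning to the stand's +y side, RED face up; 1.47 = flipped over to the stand's -y side, GREEN face up; 0.73 = upright. Gravity holds it in either end position (42 degrees from upright) and it falls over softly once pushed past upright; under 1 N at the free edge moves it
- hinge_a (a point): middle of the hinge pin of tag A, 40 mm above the table; x runs along the pin (away from the robot), y across it, z up. Tag: 70 mm wide along the pin, 4 mm thick, with a free-turning white roller (10 mm thick) along its free edge; outer edge 45 mm from the pin, at rest 32 mm to its +y or -y side, 75 mm above the table (85 when upright). Its pan stands straight behind it, 165 mm along +x
- tag_b (a joint): angle of hinged tag B (rad): 0 = leaning to the stand's +y side, RED face up; 1.47 = flipped over to the stand's -y side, GREEN face up; 0.73 = upright. Gravity holds it in either end position (42 degrees from upright) and it falls over softly once pushed past upright; under 1 N at the free edge moves it
- hinge_b (a point): middle of the hinge pin of tag B, 40 mm above the table; x runs along the pin (away from the robot), y across it, z up. Tag: 70 mm wide along the pin, 4 mm thick, with a free-turning white roller (10 mm thick) along its free edge; outer edge 45 mm from the pin, at rest 32 mm to its +y or -y side, 75 mm above the table (85 when upright). Its pan stands straight behind it, 165 mm along +x
- tag_c (a joint): angle of hinged tag C (rad): 0 = leaning to the stand's +y side, RED face up; 1.47 = flipped over to the stand's -y side, GREEN face up; 0.73 = upright. Gravity holds it in either end position (42 degrees from upright) and it falls over softly once pushed past upright; under 1 N at the free edge moves it
- hinge_c (a point): middle of the hinge pin of tag C, 40 mm above the table; x runs along the pin (away from the robot), y across it, z up. Tag: 70 mm wide along the pin, 4 mm thick, with a free-turning white roller (10 mm thick) along its free edge; outer edge 45 mm from the pin, at rest 32 mm to its +y or -y side, 75 mm above the table (85 when upright). Its pan stands straight behind it, 165 mm along +x
- tag_d (a joint): angle of hinged tag D (rad): 0 = leaning to the stand's +y side, RED face up; 1.47 = flipped over to the stand's -y side, GREEN face up; 0.73 = upright. Gravity holds it in either end position (42 degrees from upright) and it falls over softly once pushed past upright; under 1 N at the free edge moves it
- hinge_d (a point): middle of the hinge pin of tag D, 40 mm above the table; x runs along the pin (away from the robot), y across it, z up. Tag: 70 mm wide along the pin, 4 mm thick, with a free-turning white roller (10 mm thick) along its free edge; outer edge 45 mm from the pin, at rest 32 mm to its +y or -y side, 75 mm above the table (85 when upright). Its pan stands straight behind it, 165 mm along +x
- pan_full1: loose open metal pan, 176 (x) by 108 (y) by 65 mm high, full: bread rolls heaped above its rim, to 95 mm. Origin at the centre of its underside, 8 mm above the table on the ledge; x axis as the hinges'. About 0.9 kg
- pan_full2: loose open metal pan, 176 (x) by 108 (y) by 65 mm high, full: bread rolls heaped above its rim, to 95 mm. Origin at the centre of its underside, 8 mm above the table on the ledge; x axis as the hinges'. About 0.9 kg
- pan_full3: loose open metal pan, 176 (x) by 108 (y) by 65 mm high, full: bread rolls heaped above its rim, to 95 mm. Origin at the centre of its underside, 8 mm above the table on the ledge; x axis as the hinges'. About 0.9 kg
- pan_low: loose open metal pan, 176 (x) by 108 (y) by 65 mm high, nearly empty: a single bread roll on its bare floor. Origin at the centre of its underside, 8 mm above the table on the ledge; x axis as the hinges'. About 0.9 kg
- ledge: fixed grey plate 8 mm thick, 320 (x) by 600 mm (y), axes as the hinges'; origin on the table, 20 mm nearer the robot than its centre. Along its near edge four tag stands 145 mm apart, order varying; each has a white base 74 mm (y) wide, top 14 mm above the table, and two posts 43 mm to either side of the hinge middle along x, 47 mm high. Pans behind
- ramekin: loose white bowl, 72 mm wide, 42 mm high, in front of the tags; origin at its underside's centre. Bystander
- shaker: loose white shaker, 42 mm wide, 85 mm high, in front of the tags; origin at its underside's centre. Bystander
- mug: loose maroon mug, 80 mm wide, 85 mm high, to the left; origin at its underside's centre. Bystander
- cup: loose yellow cup, 64 mm wide, 45 mm high, in front of the tags; origin at its underside's centre. Bystander
- spoon: loose steel serving spoon lying at the left, 240 mm long; origin at its underside, on its long axis. Bystander

How it is judged:
By the outcome, as a careful person would: the job done as asked, in the order asked, and still so for the second after the job is handed in, with the robot touching nothing.
It also fails if it takes over 64 s, if anything falls off the work surface, if the arm or the gripper's body presses on something with over 40 N, if the wrist force passes 120 N, or if a joint passes its speed limit or range.

ROBOT

A 6-joint arm with a two-finger parallel gripper is mounted at the origin on the work surface. World frame = base frame: x ahead of the robot, y to its left, z up, the work surface at z = 0. Lengths are in mm, angles in rad, forces in N, time in s.
With the tool pointing down it reaches from about 300 to 775 mm from the base axis. Payload 14.6 kg.
Tool frame: the origin (TCP) lies on the centre line of the jaws, within the pads' length; the fingertips stand 19 mm ahead of it and the grasp point (between the pads) is the TCP (bot.tip_reach is the distance from the TCP to the fingertips, in mm); y points along the fingers, x is the direction in which the jaws open and shut, and the axes are right-handed (so a half turn about y gives the same grasp; the last joint's range is limited). The gripper opens to 85 mm and grips with 20 to 120 N. Pads are 22 mm wide; open, the fingers measure 114 mm over their backs; the gripper's body (76 mm by 85 mm) begins 54 mm behind the grasp point. The pads swing forward as they close: fully open they stand 13 mm farther back than shut.
Start: joints at [-1.244, 0.3, 1.521, -0, 1.321, -0.067], TCP at [211.028, -507.895, 250.281] pointing down, gripper open.
Joint ranges: [-3.03, 3.03], [-0.79, 2.21], [0.23, 2.52], [-1.04, 4.18], [0, 3.07], [-2.55, 2.55]. Speed limits (rad/s): [2.22, 2.22, 2.57, 3.14, 3.14, 3.14].

INTERFACE

Orientations are given as a unit quaternion [w, x, y, z].
In Python, from rig import bot gives the robot as it stands. Calls block until the motion is done:
- bot.move_to(position, orientation): joint-space move of the TCP to a pose.
- bot.servo_line(position, attitude=None, speed=150, until_force=None): straight line of the TCP; attitude=None keeps the orientation; speed is the mean speed in mm/s. With until_force (N) it stops when the force on the tool has changed by that much, and returns True; else False.
- bot.move_joints(angles): joint-space move.
- bot.move_gripper(opening, grip_force=None): finger opening in mm; grip_force is the grip in N (None keeps the last); returns when the fingers have stopped.
- bot.dwell(seconds).
- bot.ik(position, orientation): joint angles nearest the present ones, or None.
- bot.read_state(): the state.
- bot.read_camera(name): name is "side" or "top"; returns a dict with "image" (420x560x3 uint8, blue, green, red), "depth" (420x560 float32, mm along the optical axis (not along the pixel's ray), 0 where there is no reading), "fovy" (degrees; the focal length in pixels is half the picture's height over the tangent of half this angle, whatever the lens; pixels are square), "cx", "cy" (the principal point, pixels), "eye" and "attitude" of the camera in the world. Camera axes: x right, y down, z forward; pixel columns grow to the right and rows downward; lengths in mm; the calibration is good to about 2 mm. A picture is of the moment at which its call begins.
A pose or a line that the arm cannot do raises bot.MotionError and nothing moves.
- bot.finish_job(): hands the job in, once; it reports no verdict.
The state is a dict: "clock": time; "joint_positions": joint angles; "qvel": joint speeds; "effort": joint torques, N m; "ee_pos": TCP position; "tool_rot": TCP orientation; "ft_force": force on the tool from outside, world axes, zero at the start; "moment": the same for the moment, N m; "grip_width": finger opening in mm.
Only numpy, scipy, OpenCV 4.12 (cv2) and the standard library are available. Lean on these libraries where they do the work, as an engineer would, in place of code of your own. Each camera call takes 0.05 s, during which the arm holds its last target. There are 200 camera calls.

## Working session

There is one attempt and no reset: what is moved stays moved. The work goes in short steps, each a Python script; the robot and the scene stay as the last script left them, time stands still between calls to the robot, and variables do not carry over. Pictures are saved under pics/ and viewed, about 8 in all and at most 12, crops included, and the job is handed in when it is done.

```bash
mkdir -p pics; cat > h.py <<'E'
import numpy as np, cv2
from scipy.spatial.transform import Rotation as R
def rot(q): q=np.array(q); return R.from_quat([q[1],q[2],q[3],q[0]]).as_matrix() if q.size==4 else q
def world(c,u,v,z=None):
    f=210/np.tan(np.radians(c['fovy'])/2); r=np.array([(u-c['cx'])/f,(v-c['cy'])/f,1.])
    d=rot(c['attitude'])@r; e=np.array(c['eye'])
    if z is None: return e+d*c['depth'][int(round(v)),int(round(u))]
    return e+d*(z-e[2])/d[2]
E
python3 - <<'E'
from rig import bot; import cv2,pickle
for n in("top","side"):
    c=bot.read_camera(n); pickle.dump(c,open(n+'.pkl','wb')); cv2.imwrite(f'pics/{n}0.png',c['image']); print({k:v for k,v in c.items() if k not in('image','depth')})
s=bot.read_state(); print(s)
E
```

```text
{'fovy': 50.01461728793279, 'cx': 266.9469917472499, 'cy': 209.72701684877933, 'eye': array([ 367.44531583,  123.4989559 , 1053.15356029]), 'attitude': array([ 0.04491967, -0.69883874,  0.71272396, -0.04038801])}
{'fovy': 49.62620943550887, 'cx': 277.54664066645364, 'cy': 220.27387134555977, 'eye': array([ -64.0623661 , 1030.86926803,  783.46781447]), 'attitude': array([ 0.12254158, -0.23953107,  0.8509184 , -0.45116106])}
{'clock': 0.1, 'joint_positions': array([-1.24358110e+00,  3.00406583e-01,  1.52151825e+00,  1.89457505e-05,
        1.32067954e+00, -6.66017961e-02]), 'qvel': array([-7.30765062e-04, -6.23549484e-04, -9.99849292e-04,  8.34343354e-05,
        4.49188288e-04,  1.31576558e-04]), 'effort': array([ 1.56248465e-03, -5.44371486e+01, -3.62366545e+01,  1.57219159e-05,
        3.06747861e-03,  5.88856324e-05]), 'ee_pos': array([ 210.98455894, -507.7228038 ,  249.78327049]), 'tool_rot': array([ 0.58837937, -0.58793324,  0.39279981, -0.39224041]), 'ft_force': array([-0.34076718,  0.72100832,  0.56114296]), 'moment': array([0.02092805, 0.01194158, 0.09029188]), 'grip_width': 85.46568072161186}
```

View pics/top0.png

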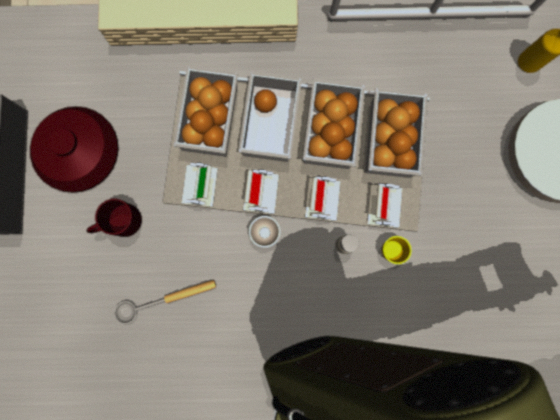

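View pics/side0.png

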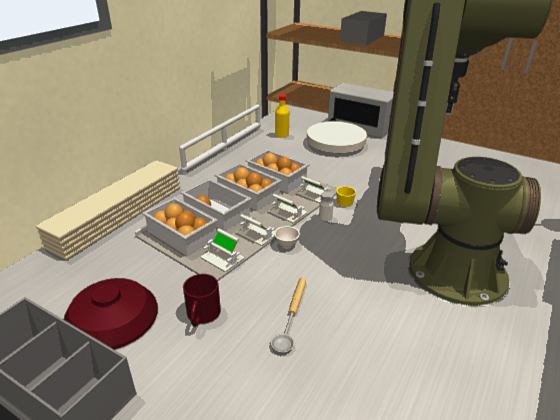

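Top view: from left to right, the pans are full (tag green, px 200,183), low (red, 260,190), full (red, 323,198) and full (red, 387,204). Only the two right-hand tags need flipping. I'll enlarge that area next.

```bash
python3 - <<'E'
import pickle,cv2
c=pickle.load(open('top.pkl','rb')); i=c['image'][160:265,280:420]
cv2.imwrite('pics/crop1.png',cv2.resize(i,None,fx=5.7,fy=5.7,interpolation=cv2.INTER_CUBIC))
E
```

```text
(no output)
```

View pics/crop1.png

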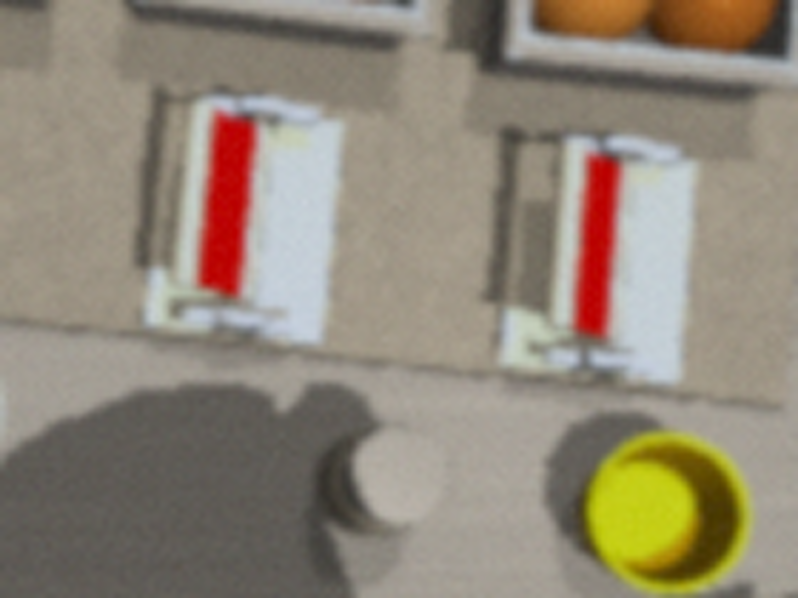

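Enlarged crop (x5.7, offset 280,160):
- **Left stand:** base corners at (147,325), (322,342), (343,120); roller from (205,98) to (185,290).
- **Right stand:** base corners at (503,365), (682,382), (697,160); roller from (572,138) to (557,335).
- **Shaker:** about (400,475), close in front of the left stand.

```bash
python3 - <<'E'
import pickle; from h import *
np.set_printoptions(precision=1,suppress=True)
c=pickle.load(open('top.pkl','rb'))
w=lambda p,z: world(c,280+p[0]/5.7-.4,160+p[1]/5.7-.4,z)
for n,fl,fr,br,r0,r1 in(('L',(147,325),(322,342),(343,120),(205,98),(185,290)),('R',(503,365),(682,382),(697,160),(572,138),(557,335))):
    a,b,d=w(fl,14),w(fr,14),w(br,14); y=a-b;x=d-b
    print(n,'ctr',(a+d)/2,'len',np.hypot(*y[:2]),np.hypot(*x[:2]),'yaw',np.degrees([np.arctan2(-y[0],y[1]),np.arctan2(x[1],x[0])]))
    e,f=w(r0,72),w(r1,72); print(' roller',e,f,(e+f)/2, np.degrees(np.arctan2(e[1]-f[1],e[0]-f[0])))
print('ledge yaw', w((0,320),8),w((780,408),8)); print('shaker',w((400,475),85),'cup',w((668,512),45))
print('pan',world(c,306,160,73),world(c,357,166,73),world(c,371,169,73),world(c,422,175,73))
E
```

```text
L ctr [517.2  -1.3  14. ] len 71.34392094247944 92.15545362842845 yaw [-6.7 -7.5]
 roller [557.8  19.7  72. ] [482.9  29.8  72. ] [520.3  24.7  72. ] -7.684721167974487
R ctr [ 497.8 -145.3   14. ] len 72.5537373187775 91.61481576913411 yaw [-6.6 -7. ]
 roller [ 539.1 -121.8   72. ] [ 462.6 -112.2   72. ] [ 500.9 -117.    72. ] -7.09998012665816
ledge yaw [479.6  99.7   8. ] [ 437.2 -216.7    8. ]
shaker [409.7 -47.6  85. ] cup [ 394.9 -158.6   45. ]
pan [595.9  39.8  73. ] [580.  -72.7  73. ] [ 572.6 -103.4   73. ] [ 556.7 -215.1   73. ]
```

The poses agree with the given sizes: hinge spacing comes out at 145 mm, with yaw about -7.2°. I'll close the gripper and flip the rightmost tag first, pushing the roller in the stand's -y direction.

```bash
cat >> h.py <<'E'
yaw=np.radians(-7.2); ex=np.array([np.cos(yaw),np.sin(yaw),0]); ey=np.array([-np.sin(yaw),np.cos(yaw),0])
def down(bot):
    best=None
    for s in(1,-1):
        x=s*ex; y=np.array([0,0,-1.]); q=R.from_matrix(np.c_[x,y,np.cross(x,y)]).as_quat()[[3,0,1,2]]
        j=bot.ik([500,-80,200],q)
        if j is not None and (best is None or abs(j[5])<best[0]): best=(abs(j[5]),q,j)
    return best
def flip(bot,h,q):
    P=lambda y,tip: np.array([h[0],h[1],0])+y*ey+[0,0,tip+bot.tip_reach]
    bot.move_to(P(70,150),q); bot.servo_line(P(70,62))
    print('contact',bot.servo_line(P(0,62),speed=40,until_force=8)); s=bot.read_state(); print(s['ee_pos'],s['ft_force'])
    bot.dwell(.5); bot.servo_line(P(40,64),speed=80); bot.servo_line(P(40,150))
E
python3 - <<'E'
from rig import bot; from h import *
b=down(bot); print(b,bot.tip_reach)
bot.move_gripper(0); print(bot.read_state()['grip_width'])
bot.move_to([480,-330,230],b[1])
flip(bot,(497.8,-145.3),b[1])
flip(bot,(517.2,-1.3),b[1])
bot.move_to([300,-400,250],b[1])
c=bot.read_camera('top'); a=bot.read_camera('side'); print(bot.read_state()['clock'])
t=cv2.resize(c['image'][60:270,150:440],None,fx=2.7,fy=2.7); cv2.imwrite('pics/t1.png',t)
cv2.imwrite('pics/s1.png',cv2.resize(a['image'][140:290,130:380],None,fx=3,fy=3))
E
```

```text
(np.float64(0.10533529702534095), array([-0.70571147,  0.70571147, -0.0443996 ,  0.0443996 ]), array([-2.30999003e-01,  2.52006263e-01,  1.70437230e+00, -4.44089210e-16,
        1.18521410e+00, -1.05335297e-01])) 19.0
0.03771871925070636
contact False
[ 497.82702361 -145.16418385   81.00262657] [-0.34646823  0.47788759 -0.4832301 ]
contact False
[517.19398007  -1.16015613  80.97416152] [ 0.03052952  0.62243102 -0.20706458]
14.775
```

View pics/t1.png

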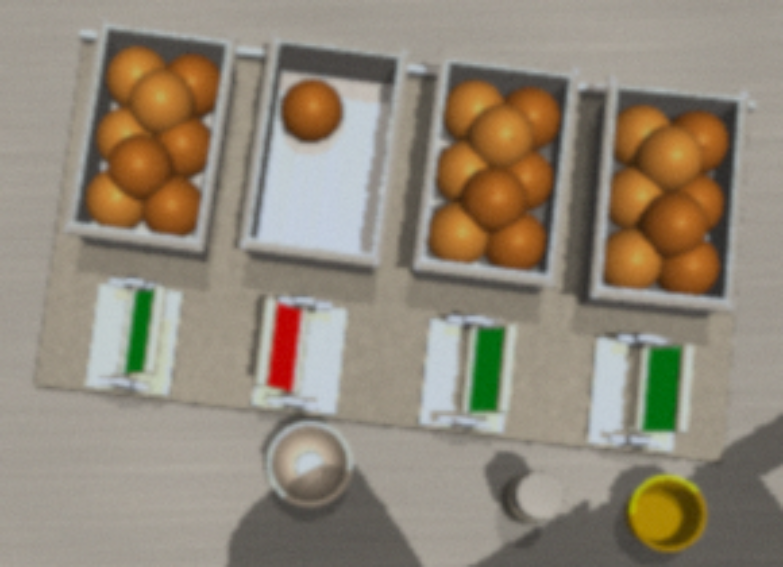

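View pics/s1.png

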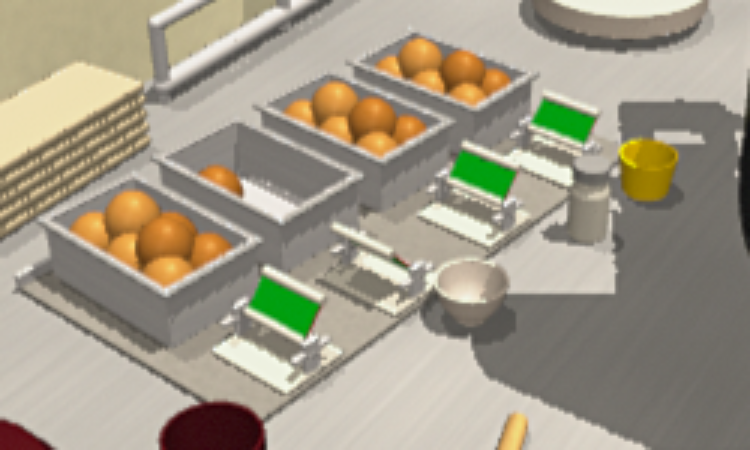

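Both views show green on the three full pans (tags at 140,330, 487,370 and 662,390 in the top crop) and red on the low pan (285,348). The bystanders haven't moved and the arm is clear, so I'm handing in.

```bash
python3 -c "
from rig import bot
print(bot.finish_job())"
```

```text
the job is handed in; nothing more can be done
None
```

The tags now match the pans, and the job is handed in. The three heaped pans have green up, and the nearly empty one, second from the left, has red up.

- **What I did:** only the two rightmost tags were wrong. I pushed each one over its hinge with the closed fingertips and left the other two alone.
- **Force and time:** the 8 N force stop never triggered on either push. The robot clock read 14.8 s shortly before hand-in.
- **Last checks:** the top and side pictures both showed the right faces up. By eye, the pans, shaker, cup and ramekin had not moved. The arm was parked clear of everything, and no check failed or disagreed. I did not measure the objects' positions again after the pushes, and the mug and spoon were mostly outside those last pictures, though the arm never went near them.

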